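Nest the mixing cups in the garage cup rack

ROBOT

A 6-joint arm with a two-finger parallel gripper is mounted at the origin on the work surface. World frame = base frame: x ahead of the robot, y to its left, z up, the work surface at z = 0. Lengths are in m, angles in rad, forces in N, time in s.
With the tool pointing down it reaches from about 0.375 to 0.975 m from the base axis. Payload 3.8 kg.
Tool frame: the origin (TCP) lies between the finger pads; the fingertips stand 22 mm ahead of it and the grasp point (between the pads) lies 3 mm ahead of it; z points along the fingers, y is the direction in which the jaws open and shut (so a half turn about z gives the same grasp; the last joint's range is limited). The gripper opens to 85 mm and grips with 20 to 120 N. Pads are 22 mm wide; open, the fingers measure 114 mm over their backs; the gripper's body (76 mm by 85 mm) begins 54 mm behind the grasp point. The pads swing forward as they close: fully open they stand 13 mm farther back than shut.
Start: joints at [-1.26, 0.264, 1.604, -0, 1.274, -0.037], TCP at [0.23, -0.635, 0.253] pointing down, gripper open.
Joint ranges: [-2.63, 2.63], [-0.94, 2.18], [0.31, 2.57], [-1.31, 4.45], [0, 2.66], [-2.55, 2.55]. Speed limits (rad/s): [2.57, 2.57, 3.14, 3.14, 3.14, 3.14].

INTERFACE

Orientations are given as a rotation vector (axis times angle).
In Python, from workcell import * gives the robot as it stands.
- The arm moves only by the tool step_arm, never from a script. Its argument "motion" is a list that holds one entry, the list of rows, each a list of 7 numbers: the finger opening in m, from 0 to 0.0854, then the shift along the world's x, y, z in m, then the turn, a rotation vector about the world's x, y, z in degrees. A call has exactly 8 rows; each row is the pose to reach, as a shift and turn from the pose measured when the call began; what a row does not reach only later rows make up. A row lasts 1/8 s, in which the tool goes at most 62.5 mm and 10.7 degrees, less where a joint would pass 70% of its speed; a pose out of reach is approached as far as the arm can. A call with a gripper value outside its range is refused whole. The fingers move at their own pace and stop on an object; "newtons" is the grip in N (left out, the last holds). Time passes only in rows, so rows that repeat a pose let the fingers close, or fill a call up. It gives the time, the measured TCP pose, the force and the opening at its end, in the units of the state.
- read_state(): the state, without advancing time (a new reading comes with each control period).
- read_camera(name): name is "scene" or "top"; returns (picture, depth): 420x560x3 uint8, blue, green, red; 420x560 float32, m along the optical axis (not along the pixel's ray), 0 where there is no reading.
- get_calibration(name): a dict with "K" (3x3 intrinsics, pixels), "world_from_camera" (4x4, takes a point from camera to world coordinates). Camera axes: x right, y down, z forward; pixel columns grow to the right and rows downward; lengths in m; the calibration is good to about 2 mm. A picture is of the moment at which its call begins. get_calibration takes no time and is no camera call.
- finish_job(): hands the job in, once; it reports no verdict.
Trained networks look in the newest picture that a camera, given by its name, has taken for a name from the list of things; names that differ only in an ending like _2 or _b are one class to them, and where a whole thing is asked for, a point or a joint stands for the part that bears it (a point fixed in the world has none). Each returns a list of dicts, best first, with "score" (0 to 1); they miss things now and then, are a little off and sometimes report something else, mostly with a low value. They report only what shows in the picture. A call takes as long as a camera call. They do not tell look-alikes from the thing itself.
- spot_in(camera, thing): "xyz" ([x, y, z] in m, in the coordinates of the camera as it stood for that picture, good to about 4 mm: the middle of the surface that is visible of it).
- regions_of(camera, thing): "region" (420x560 bool, what is visible of it).
The state is a dict: "time": time; "q": joint angles; "joint_vel": joint speeds; "joint_torque": joint torques, N m; "tool_pos": TCP position; "tcp_rot": TCP orientation; "wrist_force": force on the tool from outside, world axes, zero at the start; "torque": the same for the moment, N m; "width": opening from 0.0 (shut) to 1.0 (fully open).
Only numpy, scipy, OpenCV 4.12 (cv2) and the standard library are available. Lean on these libraries where they do the work, as an engineer would, in place of code of your own. Each camera call takes 0.05 s, during which the arm holds its last target. There are 200 camera calls.

TASK

Put the three blue mixing cups away as one nested stack in the aluminium cup rack: bring the standing cup down to lie in the rack behind the other two with its mouth towards the red end plate (tipping it over is fine), and slide the cups along the rack into one another until they are all fully home and the stack has pushed the red end plate back to its stop. Press gently enough not to crack the cups (they stand up to 30 N), and leave the other things on the worktop alone.

Things in the scene. Friction and masses are not known exactly. Their poses are not given: they have to be found in the camera images.
- rack: Open-topped aluminium channel fixed to the worktop, 430 long, 100 wide, 50 high. Origin under its centre on the worktop; x runs along it from the open loading end (-215) to the end wall (+215), z up. Side walls 50 high, inner faces at y = +-45, from x = -180 on. Black rubber deck from x = -215 to -140, top at z = 16; then two steel runners, tops at z = 16, inner edges at y = +-10.
- rack_deck (a point): Point on top of the black deck, on the rack's centre line, 168 from the rack's centre towards the loading end (rack x = -168, z = 16).
- end_plate (a joint): Sliding red end plate across the channel, about 80 wide and 56 high, leaning to suit the mouth of a lying cup. Value in m: 0 is its position nearest the loading end, it grows away from the loading end, its stop is at 0.035. It moves with a steady drag of about 3 N and stays where it is left.
- plate_face (a point): Point on the centre line of the red plate's face, 47 above the worktop; moves with the plate (rack x = 158 + the joint value in mm).
- cup_a: Blue plastic tapered cup, 100 g (about 80-130), 80 tall; outer radius 15 at the bottom, 25 at 14 up, 38 at the rim; wall 3; inner floor 26 above the bottom, on which the next cup's bottom rests when home (2 slack all round). Origin: centre of the underside, z to the mouth. Lies nearest the red plate, mouth to the plate, axis rising 0.2 rad to the mouth.
- cup_b: The second cup, same kind and size, origin and axes. Lies on the runners behind cup_a, mouth towards cup_a's bottom with a small gap; slid on, it swallows cup_a.
- cup_c: The third cup, same kind, origin and axes; stands upright (mouth up) on the black deck at the loading end. Pushed near its rim towards the plate it topples about the edge of its bottom and lies on the runners behind cup_b.
- cup_a_rim (a point): Centre of cup_a's mouth, 80 from its origin along its z.
- cup_c_rim (a point): Centre of cup_c's mouth, 80 from its origin along its z.
- sprayer: Yellow trigger sprayer bottle, 76 diameter, 218 tall, standing; origin under it. Leave alone.
- grate: Round steel bucket grate, 240 diameter, 10 thick, lying flat; origin under its centre. Leave alone.
- mirror: Inspection mirror with chrome handle, 260 long, up to 18 high, lying flat; x runs from the handle to the mirror. Leave alone.
- clear_cup: Clear polycarbonate cup, 76 diameter, 100 tall, standing; origin under it. Leave alone.
Not all that is in view belongs to the job. Leave any orange or turquoise look-alike of the cup_b alone.

How it is judged:
By the outcome, as a careful person would: the job done as asked, in the order asked, and still so for the second after the job is handed in, with the robot touching nothing.
It also fails if it takes over 48 s, if anything falls off the work surface, if the arm or the gripper's body presses on something with over 40 N, if the wrist force passes 120 N, or if a joint passes its speed limit or range.

## Working session

There is one attempt and no reset: what is moved stays moved. The work goes in short steps, Python scripts to look and compute and a tool call to move; the robot and the scene stay as the last step left them, time stands still between calls to the robot, and variables do not carry over. Pictures are saved under pics/ and viewed, on a budget of 10 in all, crops included, one or two more only if the job needs it, and the job is handed in when it is done.

Besides the shell and the picture viewer there is one more tool, called after "Request:" as name(argument=value, ...), one argument or row to a line, values as JSON. step_arm: Moves the arm, as the interface text tells. Its arguments: {"type":"object","properties":{"motion":{"type":"array"},"newtons":{"type":"number"}},"required":["motion"]}

```bash
mkdir -p pics
cat > h.py <<'E'
from workcell import *
import numpy as np, cv2
def w(cam,p):
    T=get_calibration(cam)["world_from_camera"]; return (np.array(T)@np.r_[p,1])[:3]
def cloud(cam,depth):
    K=np.array(get_calibration(cam)["K"]);T=np.array(get_calibration(cam)["world_from_camera"])
    v,u=np.mgrid[:420,:560]; P=np.stack([(u-K[0,2])/K[0,0]*depth,(v-K[1,2])/K[1,1]*depth,depth],-1)
    return P@T[:3,:3].T+T[:3,3]
def pix(cam,p):
    K=np.array(get_calibration(cam)["K"]);T=np.linalg.inv(np.array(get_calibration(cam)["world_from_camera"]))
    c=T[:3,:3]@p+T[:3,3]; c=K@c; return (c[:2]/c[2]).round().astype(int)
E
python3 - <<'E'
from h import *
ims=[]
for c in("scene","top"):
    im,d=read_camera(c); cv2.imwrite(f"pics/{c}0.png",im); np.save(f"{c}0.npy",d)
    for t in("rack","end_plate","cup_a","sprayer","grate","mirror","clear_cup","rack_deck","plate_face","cup_a_rim","cup_c_rim"):
        try:
            for r in spot_in(c,t)[:5]:
                p=w(c,r["xyz"]); print(c,t,round(r["score"],2),p.round(3),pix(c,p))
        except Exception as e: print(c,t,e)
print(read_state())
E
```

```text
scene rack 0.59 [0.528 0.012 0.017] [298 242]
scene end_plate 0.59 [ 0.495 -0.181  0.062] [250 201]
scene cup_a 0.97 [0.376 0.069 0.05 ] [337 209]
scene cup_a 0.79 [ 0.513 -0.116  0.069] [265 212]
scene cup_a 0.74 [ 0.351 -0.085  0.017] [298 191]
scene cup_a 0.73 [0.325 0.243 0.018] [393 226]
scene cup_a 0.66 [ 0.524 -0.01   0.069] [292 229]
scene sprayer 0.94 [0.694 0.388 0.133] [399 330]
scene grate 0.67 [0.725 0.152 0.057] [308 309]
scene grate 0.61 [ 0.51  -0.475  0.005] [177 180]
scene grate 0.39 [0.526 0.148 0.067] [339 252]
scene mirror 0.85 [ 0.75  -0.207  0.012] [199 266]
scene clear_cup 0.92 [0.723 0.152 0.055] [308 308]
scene rack_deck 0.68 [0.534 0.015 0.014] [298 244]
scene plate_face 0.46 [ 0.499 -0.181  0.058] [250 203]
scene plate_face 0.44 [0.53  0.147 0.073] [338 252]
scene cup_a_rim 0.79 [ 0.517 -0.119  0.064] [263 214]
scene cup_a_rim 0.48 [ 0.497 -0.181  0.061] [250 202]
scene cup_c_rim 0.79 [0.528 0.151 0.072] [340 252]
scene cup_c_rim 0.58 [0.726 0.154 0.058] [308 309]
scene cup_c_rim 0.53 [ 0.524 -0.009  0.068] [293 229]
top rack 0.97 [ 0.507 -0.006  0.013] [2
[... 920 characters left out ...]
 0.012] [266 201]
{'time': 1.2, 'q': array([-1.25990368e+00,  2.63902157e-01,  1.60402257e+00, -1.88479811e-06,
        1.27373896e+00, -3.69337565e-02]), 'joint_vel': array([-3.66044837e-04,  1.27987873e-03,  4.52873009e-05,  3.85054114e-04,
       -1.99661867e-03,  3.45514830e-03]), 'joint_torque': array([ 7.79710226e-04, -5.15076900e+01, -3.67723811e+01, -1.28627303e-04,
        8.11512182e-04, -1.01458562e-05]), 'tool_pos': array([ 0.23004471, -0.6345593 ,  0.25326606]), 'tcp_rot': array([-3.09413307e+00, -5.43603120e-01,  1.80402614e-05]), 'wrist_force': array([-0.58769915,  1.22076639,  1.00179771]), 'torque': array([-0.03115905,  0.00183592, -0.0496426 ]), 'width': 0.9957734733622328}
```

View pics/scene0.png

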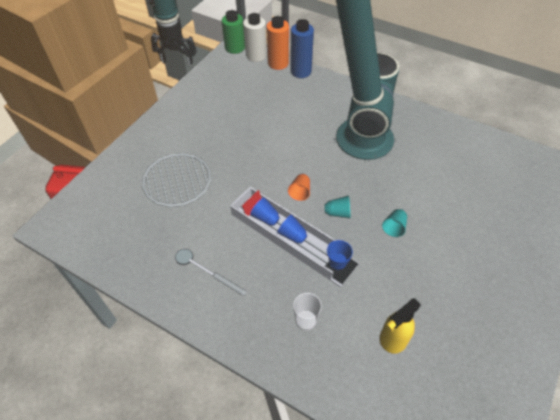

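View pics/top0.png

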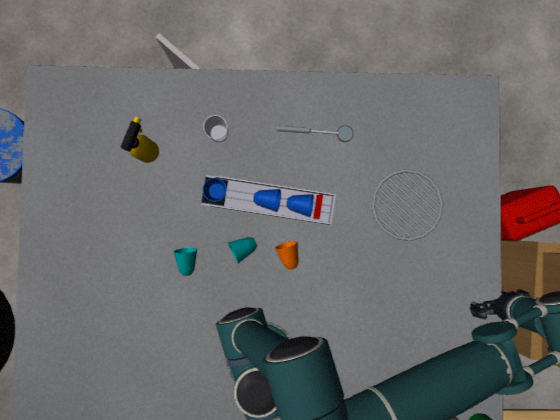

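Run:
```python
from h import *
for c in("top","scene"):
    d=np.load(f"{c}0.npy"); P=cloud(c,d); 
    R=regions_of(c,"rack"); m=R[0]["region"]
    print(c,R[0]["score"],m.sum())
    im=cv2.imread(f"pics/{c}0.png").astype(int)
    box=(abs(P[...,0]-.515)<.1)&(abs(P[...,1])<.26)
    # side wall tops and endwall
    blue=(im[...,0]-im[...,2]>50); red=(im[...,2]-im[...,0]>60)
    q=P[box&~blue&~red&(P[...,2]>.035)&(P[...,2]<.06)]
    rc=cv2.minAreaRect(q[:,:2].astype(np.float32)); print("walltops",len(q),rc, cv2.boxPoints(rc).round(3).tolist(),q[:,2].mean())
    q=P[box&(P[...,2]>.008)]; 
    rc=cv2.minAreaRect(q[:,:2].astype(np.float32)); print("all",len(q),rc)
    q=P[box&red]; print("red",len(q),q.mean(0),q.max(0),q.min(0))
    n,l,s,ce=cv2.connectedComponentsWithStats((box&blue).astype(np.uint8))
    for i in range(1,n):
        if s[i,4]>30: q=P[l==i]; print("blue",ce[i],s[i,4],q.mean(0).round(4),q.min(0).round(3),q.max(0).round(3))
a=cv2.imread("pics/scene0.png")[170:300,215:375]; b=cv2.imread("pics/top0.png")[165:235,190:350]
a=cv2.resize(a,None,fx=4,fy=3.2,interpolation=2)[:, :640];b=cv2.resize(b,None,fx=4,fy=2.6,interpolation=2)
cv2.imwrite("pics/crop1.png",np.vstack([a,b]))
```

```text
top 0.85 2636
walltops 589 ((0.5112844109535217, -0.02131815254688263), (0.4104437232017517, 0.10038010776042938), 82.07708740234375) [[0.43299999833106995, -0.21799999475479126], [0.5329999923706055, -0.23100000619888306], [0.5889999866485596, 0.17499999701976776], [0.49000000953674316, 0.1889999955892563]] 0.04890933442731526
all 4214 ((0.5163905620574951, -0.00241968035697937), (0.5111134648323059, 0.1929156482219696), 89.32452392578125)
red 164 [ 0.48468887 -0.16233572  0.18247791] [ 0.53272514 -0.02706424  1.51255003] [ 0.42298006 -0.19180681  0.00615826]
blue [215.61930295 189.87935657] 373 [0.5378 0.153  0.0584] [0.5   0.119 0.008] [0.581 0.194 0.105]
blue [267.95464363 198.56803456] 463 [ 0.5118 -0.0149  0.0736] [ 0.423 -0.054  0.008] [0.544 0.034 1.513]
blue [300.56306306 203.67567568] 444 [ 0.4969 -0.1182  0.0773] [ 0.423 -0.161  0.007] [ 0.527 -0.027  1.513]
scene 0.62 3122
walltops 952 ((0.5141880512237549, -0.025366410613059998), (0.41312146186828613, 0.10601074248552322), 82.41722869873047) [[0.4339999854564667, -0.22300000488758087], [0.5389999747276306, -0.2370000034570694], [0.593999981880188, 0.1720000058412552], [0.48899999260902405, 0.1860000044107437]] 0.04606017291630601
all 4355 ((0.5118262767791748, 0.015521019697189331), (0.4985738694667816, 0.16742117702960968), 85.51090240478516)
red 194 [ 0.49591564 -0.17765143  0.05891839] [ 0.53196041 -0.16816117  0.08037633] [ 0.45124812 -0.18761776  0.02339963]
blue [265.43111111 211.95555556] 450 [ 0.5097 -0.1149  0.0666] [ 0.456 -0.154  0.026] [ 0.534 -0.074  0.091]
blue [292.63877551 229.27142857] 490 [ 0.5243 -0.0094  0.0673] [ 0.465 -0.071  0.011] [0.551 0.033 0.092]
blue [337.9254386  252.59210526] 456 [0.5296 0.1456 0.0672] [0.482 0.094 0.008] [0.579 0.188 0.103]
```

View pics/crop1.png

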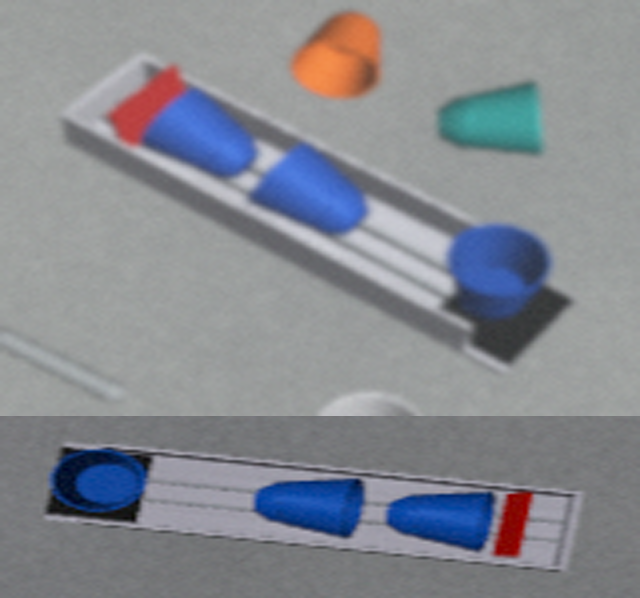

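The networks and depth agree. The three blue cups lie in the rack: c at top (215,190), b at (268,199) and a at (300,204), with their mouths towards the red plate at (317,206). The orange cup at (288,254) and the turquoise ones at (243,249) and (185,261) are outside the rack, so I'll leave them.

The rack centre is at about (0.515, -0.006). Its direction from loading end to plate is u ≈ (-0.135, -0.991). I'll close the fingers, turn them across the rack and go behind the standing cup.

Request:
step_arm(
  motion=[
    [[0,0.02,0.055,0,0,0,9],[0,0.04,0.11,0,0,0,18],[0,0.06,0.165,0,0,0,27],[0,0.08,0.22,0,0,0,36],[0,0.1,0.275,0,0,0,45],[0,0.12,0.33,0,0,0,54],[0,0.14,0.385,0,0,0,62],[0,0.16,0.44,0,0,0,62]],
  ],
  newtons=40,
)

```text
time: 2.3
tool_pos: [0.3905, -0.1929, 0.2537]
tcp_rot: [2.371, 2.059, 0.001]
wrist_force: [0.8, 0.1, 0.4]
width: -0.002
```

Request:
step_arm(
  motion=[
    [[0,0.02,0.055,0,-2,0.3,0],[0,0.04,0.111,0,-4,0.5,0],[0,0.06,0.167,0,-6,0.8,0],[0,0.08,0.222,0,-8,1.1,0],[0,0.1,0.278,0,-10,1.4,0],[0,0.12,0.334,0,-11.4,1.6,0],[0,0.14,0.39,0,-11.4,1.6,0],[0,0.16,0.445,0,-11.4,1.6,0]],
  ],
)

```text
time: 3.3
tool_pos: [0.5509, 0.2544, 0.2538]
tcp_rot: [2.264, 1.968, -0.226]
wrist_force: [0.9, -1.1, 0.6]
width: 0.001
```

Request:
step_arm(
  motion=[
    [[0,0,0,-0.03,0,0,0],[0,0,0,-0.06,0,0,0],[0,0,0,-0.09,0,0,0],[0,0,0,-0.12,0,0,0],[0,0,0,-0.15,0,0,0],[0,0,0,-0.152,0,0,0],[0,0,0,-0.152,0,0,0],[0,0,0,-0.152,0,0,0]],
  ],
)

```text
time: 4.3
tool_pos: [0.5522, 0.255, 0.1037]
tcp_rot: [2.264, 1.968, -0.222]
wrist_force: [1.0, 1.0, 0.4]
width: -0.001
```

Run:
```python
from h import *
from scipy.spatial.transform import Rotation as R
im,d=read_camera("scene"); s=read_state(); M=R.from_rotvec(s["tcp_rot"]).as_matrix(); print(s["time"],s["tool_pos"],M.round(3),s["wrist_force"])
a=cv2.resize(im[180:330,270:430],None,fx=4,fy=4,interpolation=2); cv2.imwrite("pics/s1.png",a)
for p in (s["tool_pos"],s["tool_pos"]+.022*M[:,2]): print((pix("scene",p)-[270,180])*4)
print(s["tool_pos"]+.022*M[:,2])
```

```text
4.35 [0.55209048 0.25496802 0.10366489] [[ 0.137  0.99  -0.023]
 [ 0.971 -0.139 -0.197]
 [-0.198  0.005 -0.98 ]] [-0.07282303 -0.9230648   0.15332618]
[404 356]
[396 368]
[0.55158509 0.25063745 0.08210124]
```

View pics/s1.png

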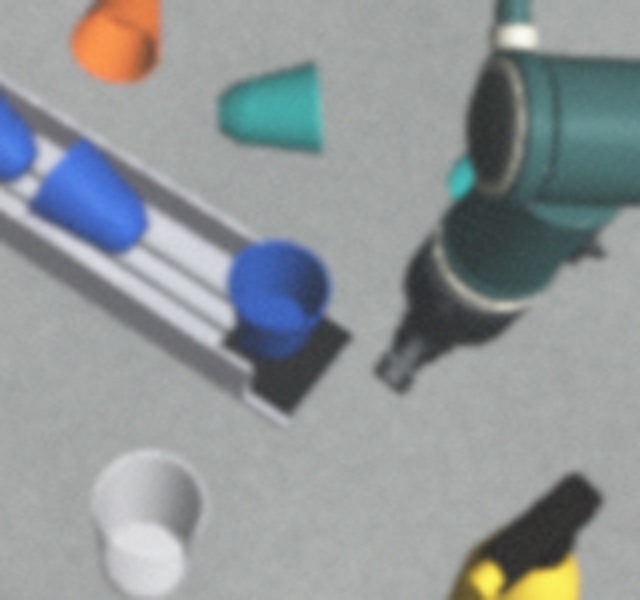

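Request:
step_arm(
  motion=[
    [[0,-0.003,-0.02,0,0,0,0],[0,-0.005,-0.035,0,0,0,0],[0,-0.005,-0.04,0,0,0,0],[0,-0.006,-0.045,0,0,0,0],[0,-0.007,-0.05,0,0,0,0],[0,-0.007,-0.055,0,0,0,0],[0,-0.008,-0.06,0,0,0,0],[0,-0.009,-0.065,0,0,0,0]],
  ],
)

```text
time: 5.35
tool_pos: [0.543, 0.1898, 0.1036]
tcp_rot: [2.263, 1.968, -0.222]
wrist_force: [-0.1, 0.4, -0.1]
width: 0.005
```

Request:
step_arm(
  motion=[
    [[0,-0.001,-0.005,0,0,0,0],[0,-0.001,-0.009,0,0,0,0],[0,-0.002,-0.013,0,0,0,0],[0,-0.002,-0.017,0,0,0,0],[0,-0.003,-0.021,0,0,0,0],[0,-0.003,-0.024,0,0,0,0],[0,-0.003,-0.024,0,0,0,0],[0,-0.003,-0.024,0,0,0,0]],
  ],
)

```text
time: 6.35
tool_pos: [0.5401, 0.1659, 0.1037]
tcp_rot: [2.263, 1.968, -0.221]
wrist_force: [0.5, 0.4, -0.1]
width: -0.001
```

Run:
```python
from h import *
im,d=read_camera("scene"); t,dt=read_camera("top")
a=cv2.resize(im[170:320,220:400],None,fx=4,fy=2.6,interpolation=2)[:, :720]; b=cv2.resize(t[165:235,190:350],None,fx=4.5,fy=2.8,interpolation=2); cv2.imwrite("pics/s2.png",np.vstack([a,b]))
```

```text
(no output)
```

View pics/s2.png

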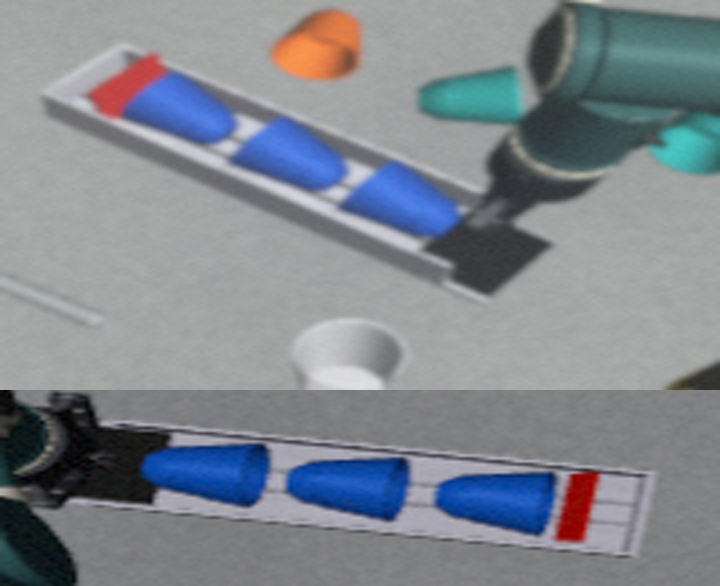

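The cup has toppled cleanly. It lies behind cup_b with its mouth to the plate. Next I'll back off, lower and push on its bottom.

Request:
step_arm(
  motion=[
    [[0,0.003,0.02,0,0,0,0],[0,0.005,0.035,0,0,0,0],[0,0.005,0.035,-0.016,0,0,0],[0,0.005,0.035,-0.032,0,0,0],[0,0.005,0.035,-0.047,0,0,0],[0,0.004,0.025,-0.047,0,0,0],[0,0.002,0.015,-0.047,0,0,0],[0,0.001,0.007,-0.047,0,0,0]],
  ],
)

```text
time: 7.45
tool_pos: [0.5413, 0.1719, 0.0572]
tcp_rot: [2.264, 1.967, -0.221]
wrist_force: [0.9, -0.4, 0.8]
width: -0.004
```

Request:
step_arm(
  motion=[
    [[0,-0.001,-0.004,0,0,0,0],[0,-0.001,-0.008,0,0,0,0],[0,-0.002,-0.012,0,0,0,0],[0,-0.002,-0.016,0,0,0,0],[0,-0.003,-0.02,0,0,0,0],[0,-0.003,-0.024,0,0,0,0],[0,-0.004,-0.028,0,0,0,0],[0,-0.004,-0.032,0,0,0,0]],
  ],
)

```text
time: 8.45
tool_pos: [0.5373, 0.1398, 0.0573]
tcp_rot: [2.264, 1.967, -0.22]
wrist_force: [0.1, -0.5, -0.5]
width: 0.002
```

Request:
step_arm(
  motion=[
    [[0,-0.001,-0.004,0,0,0,0],[0,-0.001,-0.008,0,0,0,0],[0,-0.002,-0.012,0,0,0,0],[0,-0.002,-0.016,0,0,0,0],[0,-0.003,-0.02,0,0,0,0],[0,-0.003,-0.024,0,0,0,0],[0,-0.004,-0.028,0,0,0,0],[0,-0.004,-0.032,0,0,0,0]],
  ],
)

```text
time: 9.45
tool_pos: [0.5333, 0.1076, 0.0573]
tcp_rot: [2.264, 1.967, -0.22]
wrist_force: [0.2, 0.4, 0.6]
width: 0.001
```

```bash
cat > look.py <<'E'
from h import *
import sys
im,d=read_camera("scene"); t,dt=read_camera("top"); s=read_state()
u=-np.array([.135,.991]); e=s["tool_pos"][:2]-[.5151,-.006]
print(s["time"],s["tool_pos"].round(4),"x",e@u,"lat",e@[.991,-.135],s["wrist_force"].round(2))
a=cv2.resize(im[170:320,220:400],None,fx=4,fy=2.6,interpolation=2)[:, :720]; b=cv2.resize(t[165:235,190:350],None,fx=4.5,fy=2.8,interpolation=2); cv2.imwrite(f"pics/{sys.argv[1]}.png",np.vstack([a,b]))
E
python3 look.py s3
```

```text
9.55 [0.5332 0.1073 0.0573] x -0.11469485630600236 lat 0.0026579345897485016 [0.02 0.05 0.38]
```

View pics/s3.png

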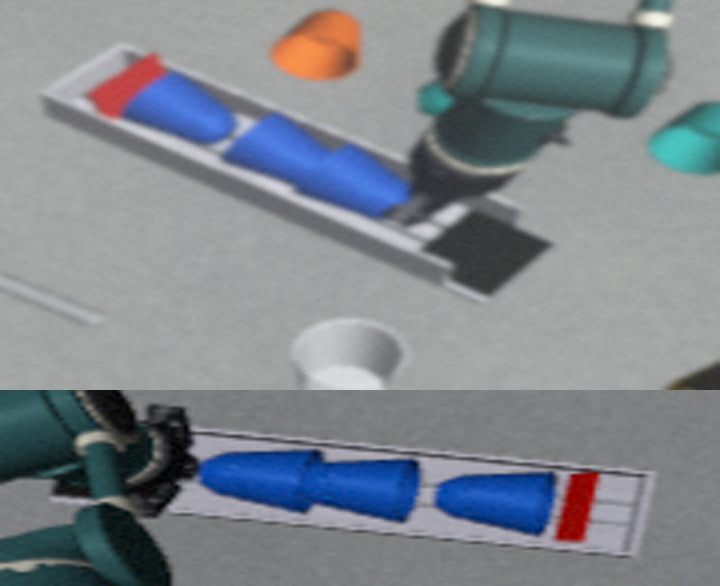

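Request:
step_arm(
  motion=[
    [[0,-0.001,-0.004,0,0,0,0],[0,-0.001,-0.008,0,0,0,0],[0,-0.002,-0.012,0,0,0,0],[0,-0.003,-0.016,0,0,0,0],[0,-0.003,-0.02,0,0,0,0],[0,-0.004,-0.024,0,0,0,0],[0,-0.004,-0.028,0,0,0,0],[0,-0.005,-0.032,0,0,0,0]],
  ],
)

```text
time: 10.55
tool_pos: [0.5283, 0.0751, 0.0573]
tcp_rot: [2.264, 1.966, -0.22]
wrist_force: [-0.4, 1.0, 0.1]
width: -0.0
```

Request:
step_arm(
  motion=[
    [[0,-0.001,-0.004,0,0,0,0],[0,-0.001,-0.008,0,0,0,0],[0,-0.002,-0.012,0,0,0,0],[0,-0.003,-0.016,0,0,0,0],[0,-0.003,-0.02,0,0,0,0],[0,-0.004,-0.024,0,0,0,0],[0,-0.004,-0.028,0,0,0,0],[0,-0.005,-0.032,0,0,0,0]],
  ],
)

```text
time: 11.55
tool_pos: [0.5233, 0.0428, 0.0573]
tcp_rot: [2.264, 1.966, -0.22]
wrist_force: [0.7, 1.9, 0.3]
width: 0.0
```

```bash
python3 look.py s4
```

```text
11.65 [0.5231 0.0425 0.0573] x -0.049139416402249995 lat 0.0013715024518230893 [ 0.54 -0.64  1.  ]
```

View pics/s4.png

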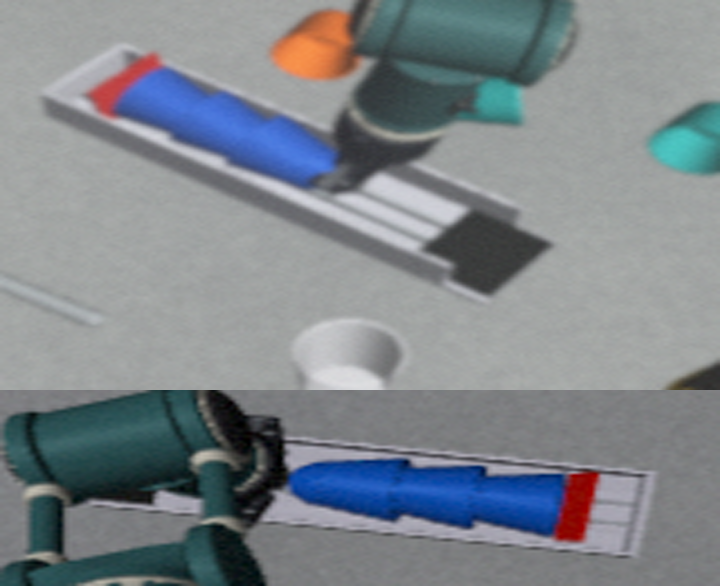

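Request:
step_arm(
  motion=[
    [[0,-0.001,-0.004,0,0,0,0],[0,-0.001,-0.008,0,0,0,0],[0,-0.002,-0.012,0,0,0,0],[0,-0.002,-0.016,0,0,0,0],[0,-0.003,-0.02,0,0,0,0],[0,-0.003,-0.024,0,0,0,0],[0,-0.004,-0.028,0,0,0,0],[0,-0.005,-0.032,0,0,0,0]],
  ],
)

```text
time: 12.65
tool_pos: [0.5181, 0.0103, 0.0573]
tcp_rot: [2.264, 1.966, -0.221]
wrist_force: [-0.1, 2.2, 0.5]
width: -0.003
```

Request:
step_arm(
  motion=[
    [[0,-0.001,-0.003,0,0,0,0],[0,-0.001,-0.006,0,0,0,0],[0,-0.001,-0.009,0,0,0,0],[0,-0.002,-0.012,0,0,0,0],[0,-0.002,-0.015,0,0,0,0],[0,-0.003,-0.018,0,0,0,0],[0,-0.003,-0.021,0,0,0,0],[0,-0.003,-0.024,0,0,0,0]],
  ],
)

```text
time: 13.65
tool_pos: [0.5151, -0.0138, 0.0573]
tcp_rot: [2.264, 1.966, -0.221]
wrist_force: [1.1, 2.5, 0.3]
width: 0.002
```

```bash
python3 look.py s5
```

```text
13.75 [ 0.515  -0.0141  0.0573] x 0.008046986779389741 lat 0.0009648334569637897 [ 0.63  0.74 -0.01]
```

View pics/s5.png

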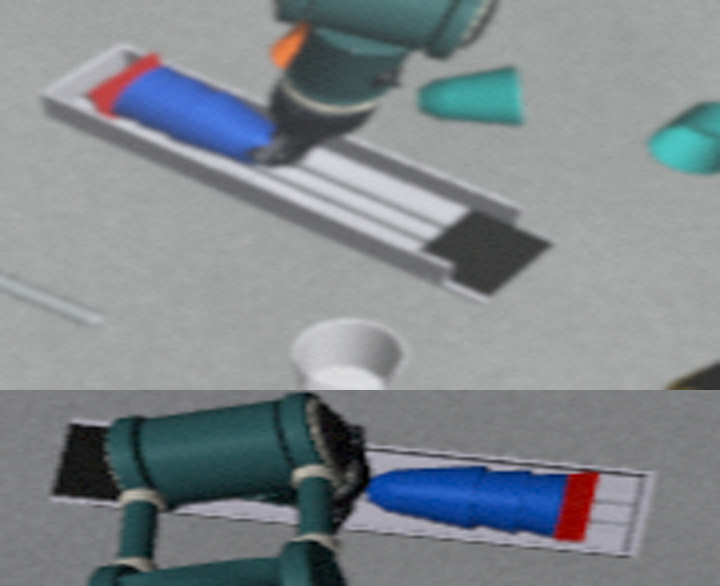

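Request:
step_arm(
  motion=[
    [[0,0,-0.003,0,0,0,0],[0,-0.001,-0.006,0,0,0,0],[0,-0.001,-0.009,0,0,0,0],[0,-0.002,-0.012,0,0,0,0],[0,-0.002,-0.015,0,0,0,0],[0,-0.003,-0.018,0,0,0,0],[0,-0.003,-0.021,0,0,0,0],[0,-0.003,-0.024,0,0,0,0]],
  ],
)

```text
time: 14.75
tool_pos: [0.5121, -0.0378, 0.0574]
tcp_rot: [2.265, 1.966, -0.22]
wrist_force: [1.0, 5.7, 0.8]
width: -0.001
```

Request:
step_arm(
  motion=[
    [[0,0,-0.001,0,0,0,0],[0,0,-0.002,0,0,0,0],[0,0,-0.003,0,0,0,0],[0,-0.001,-0.004,0,0,0,0],[0,-0.001,-0.005,0,0,0,0],[0,-0.001,-0.006,0,0,0,0],[0,-0.001,-0.007,0,0,0,0],[0,-0.001,-0.008,0,0,0,0]],
  ],
)

```text
time: 15.75
tool_pos: [0.5111, -0.0454, 0.0574]
tcp_rot: [2.265, 1.966, -0.219]
wrist_force: [-0.1, 5.9, 1.0]
width: 0.003
```

Request:
step_arm(
  motion=[
    [[0,0,-0.001,0,0,0,0],[0,0,-0.001,0,0,0,0],[0,0,-0.002,0,0,0,0],[0,0,-0.002,0,0,0,0],[0,0,-0.003,0,0,0,0],[0,0,-0.003,0,0,0,0],[0,-0.001,-0.004,0,0,0,0],[0,-0.001,-0.004,0,0,0,0]],
  ],
)

```text
time: 16.75
tool_pos: [0.5102, -0.0494, 0.0574]
tcp_rot: [2.265, 1.966, -0.219]
wrist_force: [1.7, 4.3, 0.9]
width: -0.003
```

Request:
step_arm(
  motion=[
    [[0,0,-0.001,0,0,0,0],[0,0,-0.001,0,0,0,0],[0,0,-0.002,0,0,0,0],[0,0,-0.002,0,0,0,0],[0,0,-0.003,0,0,0,0],[0,0,-0.003,0,0,0,0],[0,0,-0.003,0,0,0,0],[0,0,-0.003,0,0,0,0]],
  ],
)

```text
time: 17.75
tool_pos: [0.5106, -0.0512, 0.0575]
tcp_rot: [2.267, 1.966, -0.216]
wrist_force: [1.2, 10.1, 1.7]
width: -0.002
```

```bash
cat > meas.py <<'E'
from h import *
u=-np.array([.135,.991])
for c in("scene","top"):
    im,d=read_camera(c);P=cloud(c,d)
    E=P[...,:2]-[.5151,-.006]; X=E@u; L=E@np.array([.991,-.135]); i=im.astype(int)
    red=(i[...,2]-i[...,0]>60)&(abs(L)<.045)&(abs(X-.17)<.06)&(P[...,2]<.1)&(P[...,2]>.03)
    blue=(i[...,0]-i[...,2]>50)&(abs(L)<.045)&(abs(X)<.23)&(P[...,2]<.12)&(P[...,2]>.02)
    print(c,"red X",np.percentile(X[red],[5,50,95]).round(4),"blue X",np.percentile(X[blue],[1,50,99]).round(4),"z",P[blue][:,2].max())
s=read_state(); e=s["tool_pos"][:2]-[.5151,-.006]; print(s["time"],"x",e@u,s["wrist_force"])
E
python3 meas.py
```

```text
scene red X [0.2012 0.2062 0.2112] blue X [0.075  0.1299 0.1864] z 0.09465745552958116
top red X [0.1964 0.2022 0.21  ] blue X [0.0625 0.1299 0.1855] z 0.09441512170007815
17.85 x 0.04545702763914141 [1.58975838 9.40967645 2.81998818]
```

Request:
step_arm(
  motion=[
    [[0,0,-0.001,0,0,0,0],[0,0,-0.0015,0,0,0,0],[0,0,-0.002,0,0,0,0],[0,0,-0.002,0,0,0,0],[0,0,-0.0025,0,0,0,0],[0,0,-0.0025,0,0,0,0],[0,0,-0.0025,0,0,0,0],[0,0,-0.0025,0,0,0,0]],
  ],
)

```text
time: 18.85
tool_pos: [0.5114, -0.0517, 0.0577]
tcp_rot: [2.269, 1.966, -0.211]
wrist_force: [1.1, 12.0, 2.7]
width: 0.002
```

```bash
python3 meas.py
```

```text
scene red X [0.2006 0.2063 0.2111] blue X [0.0754 0.1303 0.1872] z 0.09431850306792744
top red X [0.196  0.2019 0.2098] blue X [0.063  0.1302 0.1851] z 0.09613624788814845
18.95 x 0.045754927623782055 [ 0.17628955 13.19501686  2.45621963]
```

Request:
step_arm(
  motion=[
    [[0,0,0.002,0,0,0,0],[0,0.001,0.006,0,0,0,0],[0,0.003,0.02,0,0,0,0],[0,0.005,0.04,0,0,0,0],[0,0.007,0.055,0.02,0,0,0],[0,0.01,0.08,0.06,0,0,0],[0,0.015,0.12,0.1,0,0,0],[0,0.02,0.17,0.13,0,0,0]],
  ],
)

```text
time: 19.95
tool_pos: [0.5319, 0.1194, 0.1897]
tcp_rot: [2.27, 1.963, -0.209]
wrist_force: [0.9, 0.0, 0.0]
width: -0.002
```

```bash
python3 meas.py
python3 - <<'E'
from h import *
im,_=read_camera("scene"); t,_=read_camera("top")
a=cv2.resize(im[180:250,225:315],None,fx=7,fy=5,interpolation=2); b=cv2.resize(t[182:232,250:340],None,fx=7,fy=5,interpolation=2)
cv2.imwrite("pics/s6.png",np.vstack([a,b]))
u=-np.array([.135,.991])
d=lambda X,z:np.r_[np.array([.5151,-.006])+X*u,z]
for X,n in((.113,'a'),(.0878,'b'),(.0623,'c')):
  q=d(X+.0784-.0075,.09); print(n,"rim top px", (pix("scene",q)-[225,180])*[7,5],(pix("top",q)-[250,182])*[7,5]+[0,350])
E
```

```text
scene red X [0.2006 0.2066 0.2111] blue X [0.0599 0.1229 0.1854] z 0.09474497593610876
top red X [0.1964 0.2024 0.2101] blue X [0.0594 0.1286 0.185 ] z 0.09278783432344073
20.05 x -0.13084608426621577 [ 0.54376749 -0.42683323  0.06091872]
a rim top px [161  70] [511 470]
b rim top px [210  90] [455 465]
c rim top px [252 110] [399 460]
```

View pics/s6.png

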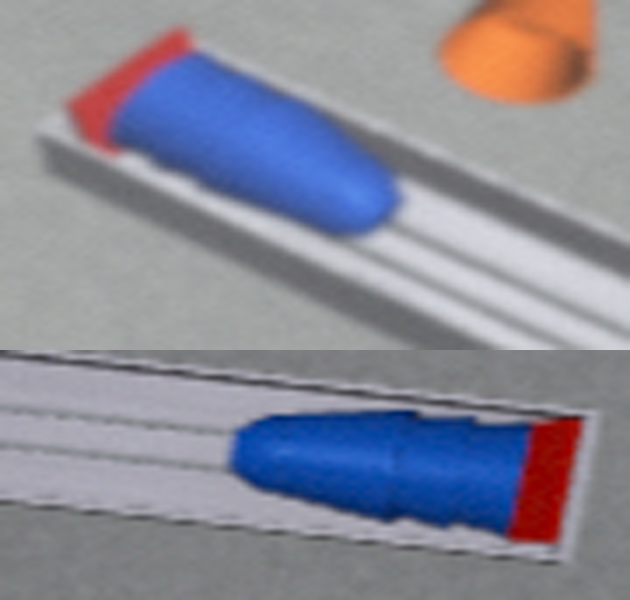

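Run:
```python
from h import *
u=-np.array([.135,.991])
for c in("scene","top"):
    im=cv2.imread(f"pics/{c}0.png");P=cloud(c,np.load(f"{c}0.npy"))
    E=P[...,:2]-[.5151,-.006]; X=E@u; L=E@np.array([.991,-.135]); i=im.astype(int)
    red=(i[...,2]-i[...,0]>60)&(abs(L)<.045)&(abs(X-.17)<.06)&(P[...,2]<.1)&(P[...,2]>.03)
    print(c,np.percentile(X[red],[5,50,95]).round(4))
```

```text
scene [0.1677 0.1728 0.1784]
top [0.1645 0.1705 0.1777]
```

The plate moved about 32–34 mm by image and met hard resistance. I'll press once more, a little firmer at about 18–20 N, to confirm nothing still gives.

Request:
step_arm(
  motion=[
    [[0,-0.007,-0.05,0,0,0,0],[0,-0.014,-0.1,0,0,0,0],[0,-0.018,-0.13,-0.03,0,0,0],[0,-0.018,-0.13,-0.07,0,0,0],[0,-0.018,-0.13,-0.11,0,0,0],[0,-0.018,-0.13,-0.132,0,0,0],[0,-0.019,-0.14,-0.132,0,0,0],[0,-0.02,-0.15,-0.132,0,0,0]],
  ],
)

```text
time: 21.15
tool_pos: [0.5114, -0.0317, 0.0564]
tcp_rot: [2.267, 1.967, -0.21]
wrist_force: [0.7, 0.9, 0.0]
width: 0.004
```

Request:
step_arm(
  motion=[
    [[0,-0.001,-0.004,0,0,0,0],[0,-0.001,-0.008,0,0,0,0],[0,-0.002,-0.012,0,0,0,0],[0,-0.002,-0.015,0,0,0,0],[0,-0.002,-0.017,0,0,0,0],[0,-0.002,-0.018,0,0,0,0],[0,-0.002,-0.019,0,0,0,0],[0,-0.002,-0.02,0,0,0,0]],
  ],
)

```text
time: 22.15
tool_pos: [0.5097, -0.0509, 0.0565]
tcp_rot: [2.268, 1.967, -0.208]
wrist_force: [0.7, 6.0, 1.1]
width: 0.003
```

Contact is at the same place as before, so nothing sprang back. One firmer press next.

Request:
step_arm(
  motion=[
    [[0,0,-0.001,0,0,0,0],[0,0,-0.0015,0,0,0,0],[0,0,-0.002,0,0,0,0],[0,0,-0.0025,0,0,0,0],[0,0,-0.003,0,0,0,0],[0,0,-0.0035,0,0,0,0],[0,0,-0.004,0,0,0,0],[0,0,-0.004,0,0,0,0]],
  ],
)

```text
time: 23.15
tool_pos: [0.5108, -0.0518, 0.0568]
tcp_rot: [2.271, 1.967, -0.2]
wrist_force: [0.3, 14.2, 3.0]
width: -0.002
```

```bash
python3 meas.py
```

```text
scene red X [0.2008 0.2062 0.2114] blue X [0.0744 0.1303 0.1871] z 0.09534181300727518
top red X [0.1965 0.2026 0.21  ] blue X [0.0644 0.1304 0.1856] z 0.09536969638900672
23.25 x 0.04598048097355786 [ 0.4762408  14.32395983  2.82057949]
```

Nothing moved under 14 N: the same position to 0.3 mm. I'll retreat clear and hand in.

Request:
step_arm(
  motion=[
    [[0,0,0.002,0,0,0,0],[0,0.001,0.006,0,0,0,0],[0,0.003,0.02,0,0,0,0],[0,0.005,0.04,0,0,0,0],[0,0.007,0.055,0.02,0,0,0],[0,0.01,0.08,0.06,0,0,0],[0,0.015,0.12,0.1,0,0,0],[0,0.02,0.17,0.13,0,0,0]],
  ],
)

```text
time: 24.25
tool_pos: [0.5314, 0.1194, 0.1889]
tcp_rot: [2.272, 1.964, -0.198]
wrist_force: [-0.5, 0.7, 0.0]
width: 0.004
```

```bash
python3 meas.py; python3 -c "
from workcell import *
print(finish_job())"
```

```text
scene red X [0.2006 0.2062 0.2114] blue X [0.0603 0.123  0.1864] z 0.09410900444460712
top red X [0.1965 0.2024 0.2099] blue X [0.0595 0.1291 0.1854] z 0.09509134032968714
24.35 x -0.13074098587542926 [-0.12952628 -0.67660558  0.50853185]
the job is handed in; nothing more can be done
None
```

The three blue cups are nested in the rack and pressed against the red end plate, and I handed the job in at about 24 s. I toppled cup_c with closed fingers at its rim so it lay mouth to the plate. I then pushed its bottom along the rack until the cups nested and drove the plate back.

- **Solid stop:** two presses, of about 13 N and 14 N, moved the stack by less than 1 mm. The fingers stopped within 1 mm of the spot I calculated for a full nest with the plate at its stop. The highest wrist force I read was about 14 N, against the cups' 30 N limit. Force was only read at the end of each move and at camera checks.
- **After backing off:** the stack and plate stayed put. The rear cup's bottom measured at rack x ≈ 60 mm, against about 60 mm expected.
- **Check that did not fully agree:** the images put the plate's travel at about 32–34 mm instead of 35 mm. I put this down to camera error, because the plate slides against only 3 N and would not have held 14 N short of its stop.
- **Nesting depth:** the spacing between rims in the images fits a full nest, but the images only resolve about 3 mm.
- **Other things:** I did not touch anything else on the worktop, though I did not re-measure it afterwards.

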